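# Press the cap home on the hand lever press

### The arm

A 6-joint arm with a two-finger parallel gripper is mounted at the origin on the work surface. World frame = base frame: x ahead of the robot, y to its left, z up, the work surface at z = 0. Lengths are in m, angles in rad, forces in N, time in s.
With the tool pointing down it reaches from about 0.3 to 0.75 m from the base axis. Payload 8.5 kg.
Tool frame: the origin (TCP) lies midway between the tips of the shut fingers; the grasp point (between the pads) lies 19 mm behind it; z points along the fingers, y is the line along which they close (so a half turn about z gives the same grasp; the last joint's range is limited). The gripper opens to 88 mm and grips with 3 to 60 N. Pads are 18 mm wide; open, the fingers measure 123 mm over their backs; the gripper's body (75 mm by 187 mm) begins 45 mm behind the grasp point.
Start: joints at [1.042, 0.381, 1.297, -0, 1.464, -0.215], TCP at [0.17, 0.523, 0.239] pointing down, gripper open.
Joint ranges: [-3.11, 3.11], [-0.89, 2.33], [0.22, 2.48], [-1.42, 4.56], [0.17, 2.85], [-2.88, 2.88]. Speed limits (rad/s): [2.39, 2.39, 3.14, 3.14, 3.14, 3.14].

### API

Orientations are given as a unit quaternion [x, y, z, w].
In Python, from workcell import robot, cams gives the robot as it stands.
- The arm moves only by the tool play_rows, never from a script. Its argument "series" is a list of rows, each an object with "travel": the shift along the tool's x, y, z in m, a list of three; "twist": the turn about the tool's z in degrees. In form: [{"travel": [x, y, z], "twist": twist}, ...]. A call has 1 to 12 rows; each row is the pose to reach, as a shift and turn from the pose commanded when the call began, along the tool's axes at that moment; what a row does not reach only later rows make up. A row lasts 1/12 s, in which the tool goes at most 41.7 mm and 7.16 degrees, less where a joint would pass 70% of its speed; a pose out of reach is approached as far as the arm can. A call with a gripper value outside its range is refused whole. "claw" is the finger opening in m, from 0 to 0.0881, set as the call begins (left out, the last holds). The fingers move at their own pace and stop on an object; "force" is the grip in N (left out, the last holds). Time passes only in rows, so rows that repeat a pose let the fingers close. It gives the time, the measured TCP pose, the force, the opening and the grip force at its end, in the units of the state.
- robot.observe(): the state, without advancing time (a new reading comes with each control period).
- cams.snapshot(name): name is "scene" or "top" or "wrist"; returns a dict with "image" (384x512x3 uint8, red, green, blue), "fx", "fy", "cx", "cy" (pixels), "xyz" and "attitude" of the camera in the world; the wrist camera has in their place "hand_eye" (4x4, takes a point from camera to tool coordinates, whose origin is the TCP and whose axes are the flange's). Camera axes: x right, y down, z forward; pixel columns grow to the right and rows downward; lengths in m; the calibration is good to about 2 mm. A picture is of the moment at which its call begins: read the wrist's pose just before it. There is no depth.
- robot.hand_in(): hands the job in; it is judged then, once.
The state is a dict: "t": time; "q": joint angles; "dq": joint speeds; "effort": joint torques, N m; "tool_pos": TCP position; "tcp_rot": TCP orientation; "wrist_force": force on the tool from outside, world axes, zero at the start; "moment": the same for the moment, N m; "opening": opening from 0.0 (shut) to 1.0 (fully open); "gripper_force": force on a finger pad.
Only numpy, scipy, OpenCV 4.12 (cv2) and the standard library are available. Lean on these libraries where they do the work, as an engineer would, in place of code of your own. Each camera call takes 0.05 s, during which the arm holds its last target. There are 200 camera calls.

### The job

Cap the canister that waits in the hand press, by pushing only, nothing being gripped or picked up: push the carriage along its rail until it stops under the ram, then push the ball-ended lever down with a fingertip as far as it goes, so that the cap is pressed fully home. Let the lever come back up under your finger to its rest instead of letting it snap back, then move clear. Do not touch the canister or its cap, and leave the carriage in and the finished canisters, the tape roll and the spanner where they are.

Things in the scene. Friction and masses are not known exactly. Their poses are not given: they have to be found in the camera images.
- press: Hand lever press of grey-green cast iron, fixed to the table, base 200 x 140 mm. Origin at table height exactly below the ram's axis; z up. Its column stands on its +x side (away from the robot at yaw 0), the lever on its -y side; a slide rail runs from under the ram 170 mm out to its +y side, rail top at z = 34 mm (40 mm on the end stop at y = 162 to 170 mm).
- ram_foot (a point): Centre of the round 22 mm foot of the steel ram, 110 mm above the table at rest. The head that guides the ram is, from the press's origin, the box x -41 to 128, y -28 to 28 (spring housing to 48), z 150 to 240 mm. The ram sticks out above it to z = 300 mm, with a 40 mm round depth collar at z 261 to 275 mm.
- carriage (a joint): Travel of the aluminium work carriage along the rail, m: 0 = fully out on the press's +y side, 0.110 = against its home stop, canister exactly under the ram; it moves to the press's -y as the value grows. Starts at 0. Slides stiffly with about 1.5 N and stays where it is left.
- push_face (a point): Centre of the outer (+y) face of the carriage's upright end plate, the face to push on: 40 mm wide along the press's x, 50 mm high (z 42 to 92 mm, this point at z = 65 mm), 6 mm thick. A 14 mm wide flat arm joins it to the carriage block, whose centre (the nest) is 100 mm to the press's -y of this point. Axes parallel to the press's.
- nest (a point): Floor centre of the round 35 mm wide, 12 mm deep nest in the carriage block (60 x 64 mm, top at z = 56 mm) in which the canister stands; z = 44 mm.
- canister: Loose aluminium canister, 34 mm in diameter, 46 mm high, standing upright in the nest; origin at the centre of its underside, z up.
- cap (a joint): How far the canister's copper-coloured press-in cap (26 mm disc) is pressed in, m: 0 = started only, 7 mm proud of the rim; 0.007 = fully home, flush with the rim. It yields to about 14 N of the ram and stays where it is pressed.
- lever (a joint): Turn of the press lever, rad: 0 = up at rest, 1.0 = down at the depth stop. A spring returns it: 3 to 7 N down on the ball moves it, also while the cap goes in. The rack lowers the ram 21 mm per rad: it meets the cap at about 0.62 rad and has it home at about 0.96 rad; from there the lever is stiff (8 N, rising to about 15 N at the stop).
- lever_hinge (a point): Point on the lever's axle in the plane in which the lever swings: 32 mm to the press's +x, 75 mm to its -y and 195 mm above its origin. The axle lies along the press's y. Axes parallel to the press's.
- lever_ball (a point): Centre of the black ball (32 mm) at the end of the lever's 12 mm round arm, 190 mm from lever_hinge. At rest the arm points to the press's -x (to the robot) and 40 degrees up, ball 317 mm above the table; at the depth stop it points 17 degrees down, ball 139 mm above the table. A fingertip can push the ball down from above all the way.
- done_a: Finished canister, 34 mm in diameter, 46 mm high, cap flush, standing loose on the table in front of the press or beside it; origin at its underside. To be left alone.
- done_b: Another finished canister like done_a, loose, to be left alone.
- tape: Loose roll of packing tape lying flat, 84 mm in diameter, 48 mm high, on the table in front of the press or beside it; origin at its underside. To be left alone.
- spanner: Loose steel open-ended spanner, 150 mm long, lying on the table below the lever; origin at its underside. To be left alone.
Mind the look-alikes: they are no part of the job. What is shaped like the canister but blue or pink is not meant.

How it is judged:
On the way, in this order (a step that is already met when the one before it is completed fails the run):
1. the carriage is home against its stop, with the lever still up (value of joint carriage above 0.107 m and value of joint lever below 0.3 rad), for 0.2 s.
2. the lever is down and the ram has pressed the cap home (value of joint lever above 0.9 rad and value of joint cap above 0.006 m), for 0.1 s.
3. the lever is back up at rest (value of joint lever below 0.08 rad), for 0.2 s.
At the end, for the whole second after the job is handed in: The carriage is home under the ram (within 4 mm of its stop), the cap is pressed in to within 1 mm of flush, the lever is back up at rest (within 0.08 rad), and the canister stands upright and still in the nest (value of joint carriage above 0.106 m and value of joint cap above 0.006 m and value of joint lever below 0.08 rad and horizontal distance between canister and nest below 0.004 m and angle between canister's own z axis and vertical below 0.1 rad and linear speed of canister below 0.02 m/s); the robot touches nothing.
It fails at once if the lever was brought down (more than 0.35 rad) while the carriage was not home (value of joint lever above 0.35 rad and value of joint carriage below 0.105 m).
It fails at once if the lever was let go and snapped back (faster than 5 rad/s) (velocity of joint lever below -5 rad/s).
It fails at once if the robot touched the canister or its cap (contact force between any of the arm, the fingers and canister above 0.5 N).
It fails at once if the canister was lifted out of its nest (z of canister in the frame of nest above 0.006 m).
It fails at once if a finished canister, the tape roll or the spanner was moved (more than 25 mm), lifted or toppled (distance of any of done_a, done_b, tape, spanner from where it was at the start of the episode above 0.025 m or angle between any of done_a, done_b's own z axis and vertical above 0.5 rad or height (world z) of any of done_a, done_b, tape, spanner above 0.012 m).
It also fails if it takes over 61 s, if anything falls off the work surface, if the arm or the gripper's body presses on something with over 40 N, if the wrist force passes 120 N, or if a joint passes its speed limit or range.

## Working session

There is one attempt and no reset: what is moved stays moved. The work goes in short steps, Python scripts to look and compute and a tool call to move; the robot and the scene stay as the last step left them, time stands still between calls to the robot, and variables do not carry over. Pictures are saved under pics/ and viewed, at most 10 in all, crops included, and the job is handed in when it is done.

Besides the shell and the picture viewer there is one more tool, called after "Emit:" in YAML: its name, and indented under it one key for each argument. play_rows: Moves the arm, as the interface text tells. Its arguments: {"type":"object","properties":{"series":{"type":"array","items":{"type":"object","properties":{"travel":{"type":"array","items":{"type":"number"}},"twist":{"type":"number"}}}},"claw":{"type":"number"},"force":{"type":"number"}},"required":["series"]}

```bash
mkdir -p pics; cat > h.py <<'E'
import numpy as np, cv2, json
from workcell import robot, cams
def snap(n,f):
    s=cams.snapshot(n); cv2.imwrite(f'pics/{f}.png',s['image'][:,:,::-1])
    c={k:np.array(v).tolist() for k,v in s.items() if k!='image'}; json.dump(c,open(f'pics/{f}.json','w')); return c
E
python3 - <<'E'
from h import *
print(robot.observe())
for n in('scene','top'): print(snap(n,n))
a=[cv2.imread(f'pics/{n}.png') for n in('scene','top')]
for n,i in zip(('s1','t1'),a): cv2.imwrite(f'pics/{n}.png',cv2.resize(i,(800,600),interpolation=cv2.INTER_CUBIC))
E
```

```text
{'t': 0.0, 'q': array([ 1.04166124e+00,  3.81190729e-01,  1.29824138e+00, -3.02507762e-05,
        1.46360650e+00, -2.15293004e-01]), 'dq': array([-0.00017962,  0.00076103, -0.00097053, -0.00117644, -0.00061432,
       -0.00087246]), 'effort': array([ 3.52259876e-04, -4.37932920e+01, -2.24555022e+01,  7.12996186e-02,
        3.52881721e-02, -1.09163791e-04]), 'tool_pos': array([0.16965502, 0.5228863 , 0.23814714]), 'tcp_rot': array([ 1.56276175e-01,  9.87713134e-01, -6.78937771e-04, -2.48922985e-04]), 'wrist_force': array([-0.7121248 , -0.08693133, -0.1214606 ]), 'moment': array([-0.00585778, -0.02449862, -0.05945656]), 'gripper_force': 0.0, 'opening': 0.9996878632398151}
{'fx': 481.00157947789353, 'fy': 481.00157947789353, 'cx': 251.39723860682903, 'cy': 192.2703471199822, 'xyz': [1.1228555041384793, 0.5704969381501817, 0.8842513361422981], 'attitude': [0.3475532742323735, 0.8382031693044735, -0.38819064363812633, -0.16102854632055133]}
{'fx': 388.56852008534213, 'fy': 388.56852008534213, 'cx': 254.9374772182975, 'cy': 192.04933058648498, 'xyz': [0.37155895095094854, 0.006411696455503944, 1.0190348785087118], 'attitude': [0.7116983425010373, -0.6921680160762828, 0.08309762458413396, -0.08650833249331112]}
```

View pics/s1.png

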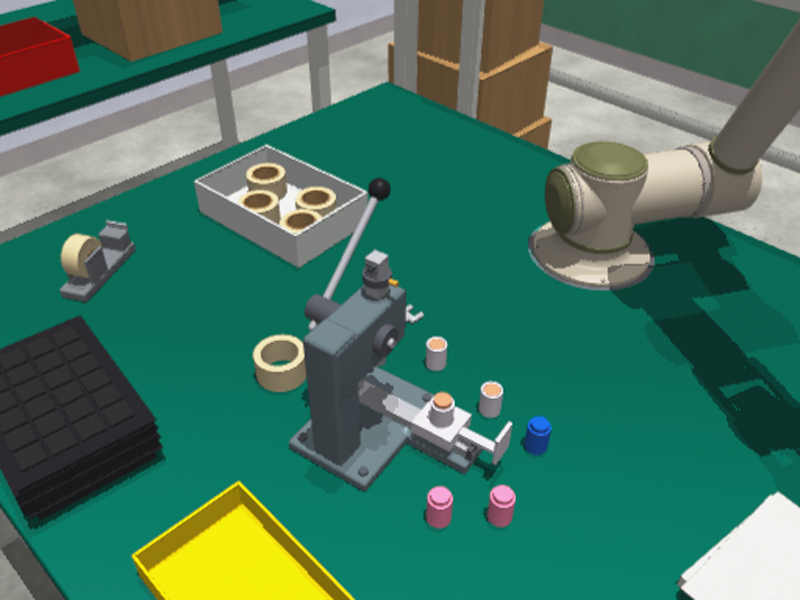

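View pics/t1.png

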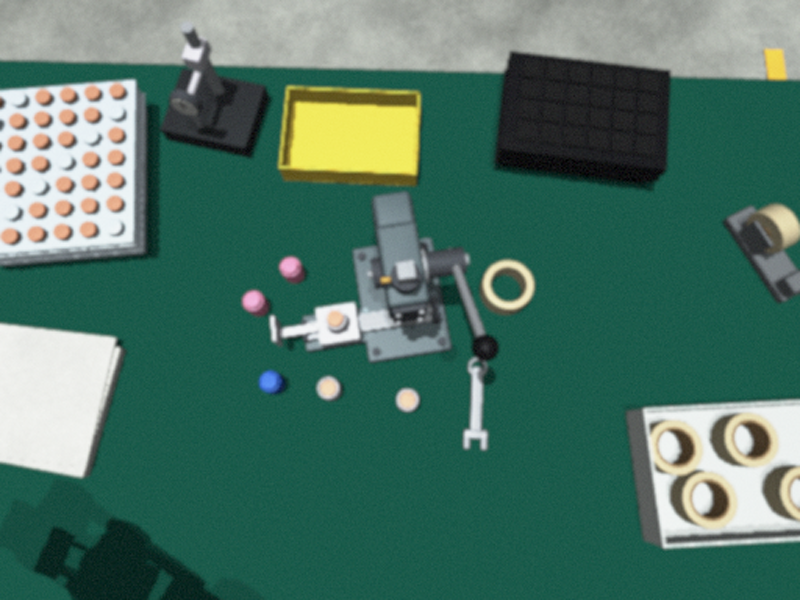

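The top view (800x600) shows the wanted canister on the carriage at (337,321). It could be confused with done canisters at (328,388) and (407,400), pinks at (291,268) and (254,302), and blue at (270,381). The push plate is at (275,328), ball (485,347), spanner (476,400) and tape (508,286). In the scene view the cap is at (443,400), the ball at (379,189) and the plate at (503,440). I'll check with one close crop pair.

```bash
python3 - <<'E'
from h import *
t=cv2.imread('pics/top.png')[110:300,150:350]; s=cv2.imread('pics/scene.png')[100:320,180:350]
t=cv2.resize(t,None,fx=2.9,fy=2.9,interpolation=cv2.INTER_CUBIC)  
cv2.imwrite('pics/tc.png',cv2.resize(cv2.imread('pics/top.png')[120:270,160:350],None,fx=4,fy=4,interpolation=cv2.INTER_CUBIC))
cv2.imwrite('pics/sc.png',cv2.resize(cv2.imread('pics/scene.png')[110:310,180:350],None,fx=3,fy=3,interpolation=cv2.INTER_CUBIC))
E
```

```text
(no output)
```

View pics/tc.png

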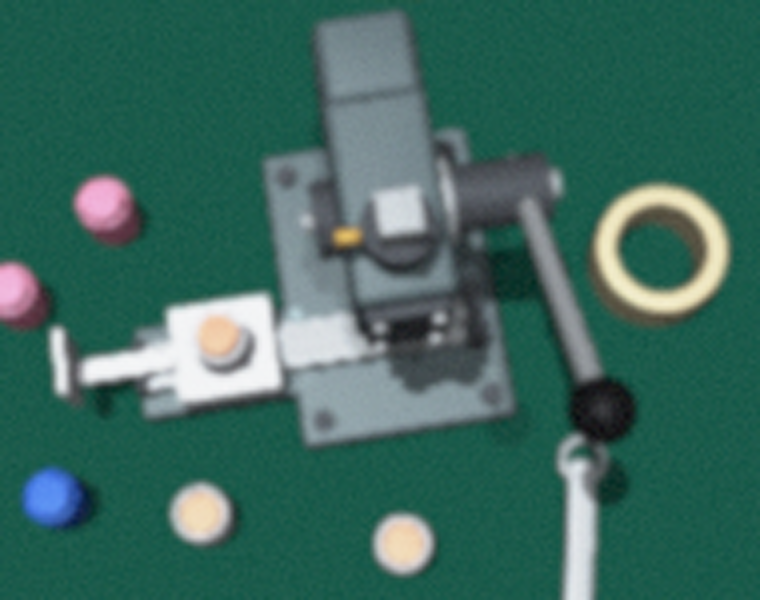

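View pics/sc.png

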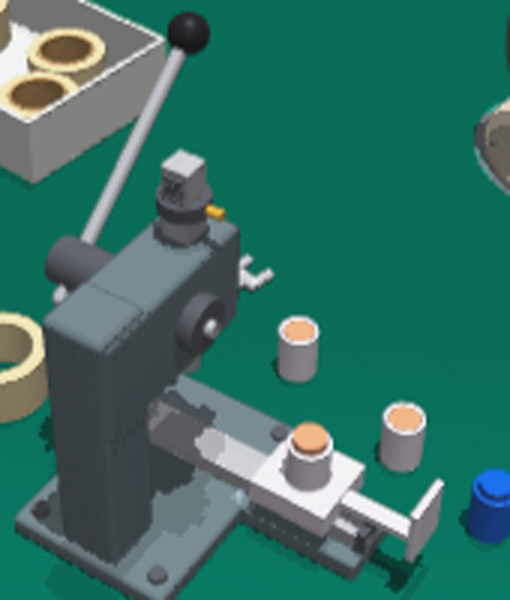

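```bash
cat > fit.py <<'E'
from h import *
from scipy.spatial.transform import Rotation as R
from scipy.optimize import least_squares
P=np.array([[-.1135,-.075,.317],[0,.11,.097],[0,0,.300],[0,.207,.092]])
c=[json.load(open(f'pics/{n}.json')) for n in('top','scene')]
uv=[(np.array([[603,408],[219,335],[400,210],[61,362]])+.5)/4-.5+[160,120],(np.array([[189,33],[310,437],[183,160],[427,503]])+.5)/3-.5+[180,110]]
def proj(c,X):
    p=R.from_quat(c['attitude']).inv().apply(X-np.array(c['xyz'])); return np.c_[c['fx']*p[:,0]/p[:,2]+c['cx'],c['fy']*p[:,1]/p[:,2]+c['cy']]
def ray(c,uv,z):
    d=R.from_quat(c['attitude']).apply([(uv[0]-c['cx'])/c['fx'],(uv[1]-c['cy'])/c['fy'],1]); o=np.array(c['xyz']); return o+d*(z-o[2])/d[2]
W=lambda s,X:R.from_euler('z',s[2]).apply(X)+[s[0],s[1],0]
if __name__=='__main__':
    f=lambda s:np.r_[tuple((proj(a,W(s,P))-b).ravel() for a,b in zip(c,uv))]
    r=least_squares(f,[.5,0,0],loss='soft_l1'); print(r.x,np.degrees(r.x[2]),f(r.x).reshape(2,4,2).round(1).tolist()); np.save('pose.npy',r.x)
    print('world',W(r.x,P).round(4)); print('face',W(r.x,[[0,.21,.065]]))
    t=lambda u,v,z:ray(c[0],((u+.5)/4-.5+160,(v+.5)/4-.5+120),z).round(3)
    for n,u,v,z in(('blue',52,497,.05),('doneL',201,514,.046),('doneR',403,544,.046),('pink1',103,204,.05),('pink2',14,288,.05),('tape',660,252,.048)): print(n,t(u,v,z))
    o=robot.observe(); print(R.from_quat(o['tcp_rot']).as_matrix().round(3))
E
python3 fit.py
```

```text
[0.58753334 0.00488651 0.1869146 ] 10.709417717685897 [[[-0.3, 0.5], [-0.5, -0.2], [-0.2, 0.0], [-0.4, -0.4]], [[-0.4, -0.2], [-0.2, -0.6], [-0.2, 0.6], [-0.2, -1.8]]]
world [[ 0.4899 -0.0899  0.317 ]
 [ 0.5671  0.113   0.097 ]
 [ 0.5875  0.0049  0.3   ]
 [ 0.5491  0.2083  0.092 ]]
face [[0.54850943 0.21122879 0.065     ]]
blue [0.471 0.215 0.05 ]
doneL [0.463 0.123 0.046]
doneR [ 0.448 -0.003  0.046]
pink1 [0.661 0.197 0.05 ]
pink2 [0.604 0.25  0.05 ]
tape [ 0.64  -0.165  0.048]
[[-0.951  0.309 -0.001]
 [ 0.309  0.951 -0.001]
 [ 0.    -0.001 -1.   ]]
```

The crop confirms the choice: the canister with its proud cap stands on the carriage at top crop (219,335). The plate is at (61,362), and no cap sits proud on the done ones at (201,514) and (403,544). The pose fits to under 1 px, apart from 1.8 px on the plate in the scene view. Moving above the approach point now.

Emit:
play_rows:
  series:
    - {"travel":[-0.015,-0.005,0],"twist":2}
    - {"travel":[-0.045,-0.015,0],"twist":6}
    - {"travel":[-0.08,-0.026,0],"twist":12}
    - {"travel":[-0.118,-0.039,0],"twist":18}
    - {"travel":[-0.156,-0.051,0],"twist":24}
    - {"travel":[-0.194,-0.064,0],"twist":30}
    - {"travel":[-0.232,-0.076,0],"twist":36}
    - {"travel":[-0.27,-0.089,0],"twist":42}
    - {"travel":[-0.308,-0.101,0],"twist":48}
    - {"travel":[-0.346,-0.114,0],"twist":54}
    - {"travel":[-0.384,-0.127,0],"twist":58}
    - {"travel":[-0.41,-0.135,0],"twist":61.3}
  claw: 0
  force: 20

```text
t: 1.1
tool_pos: [0.5203, 0.2656, 0.2382]
tcp_rot: [0.64, 0.768, -0.0, -0.0]
wrist_force: [-0.8, 0.3, 0.2]
opening: 0.116
gripper_force: 0.0
```

```bash
cat > st.py <<'E'
from h import *
from scipy.spatial.transform import Rotation as R
s=np.load('pose.npy'); o=robot.observe(); M=R.from_quat(o['tcp_rot']).as_matrix()
Q=R.from_euler('z',s[2]).inv(); p=Q.apply(o['tool_pos']-np.array([s[0],s[1],0]))
print('t',round(o['t'],2),'press-frame tcp',p.round(4),'F press',Q.apply(o['wrist_force']).round(1),'open',round(o['opening'],3)); print('tool axes in press',(Q.as_matrix()@M).round(3).tolist(),'q',o['q'].round(2))
E
python3 st.py
```

```text
t 1.1 press-frame tcp [-0.0176  0.2687  0.2382] F press [-0.7  0.5  0.2] open 0.116
tool axes in press [[0.006, 1.0, -0.001], [1.0, -0.006, -0.0], [-0.0, -0.001, -1.0]] q [ 0.27  0.44  1.2  -0.    1.5   0.09]
```

Emit:
play_rows:
  series:
    - {"travel":[0,0.008,0.01],"twist":0}
    - {"travel":[0,0.016,0.03],"twist":0}
    - {"travel":[0,0.016,0.055],"twist":0}
    - {"travel":[0,0.016,0.08],"twist":0}
    - {"travel":[0,0.016,0.105],"twist":0}
    - {"travel":[0,0.016,0.13],"twist":0}
    - {"travel":[0,0.016,0.15],"twist":0}
    - {"travel":[0,0.016,0.165],"twist":0}
    - {"travel":[0,0.016,0.174],"twist":0}
    - {"travel":[-0.01,0.016,0.174],"twist":0}
    - {"travel":[-0.02,0.016,0.174],"twist":0}
    - {"travel":[-0.02,0.016,0.174],"twist":0}

```text
t: 2.1
tool_pos: [0.5383, 0.2499, 0.0657]
tcp_rot: [0.638, 0.77, 0.0, 0.001]
wrist_force: [1.5, 0.4, 0.2]
opening: 0.003
gripper_force: 0.0
```

```bash
python3 st.py; python3 - <<'E'
from h import *
snap('scene','s2')
cv2.imwrite('pics/s2c.png',cv2.resize(cv2.imread('pics/s2.png')[190:340,220:400],None,fx=3,fy=3,interpolation=cv2.INTER_CUBIC))
E
```

```text
t 2.1 press-frame tcp [-0.0028  0.2499  0.0657] F press [1.6 0.1 0.2] open 0.003
tool axes in press [[0.001, 1.0, 0.001], [1.0, -0.001, -0.0], [-0.0, 0.001, -1.0]] q [ 0.24  0.63  1.41 -0.    1.1   0.05]
```

View pics/s2c.png

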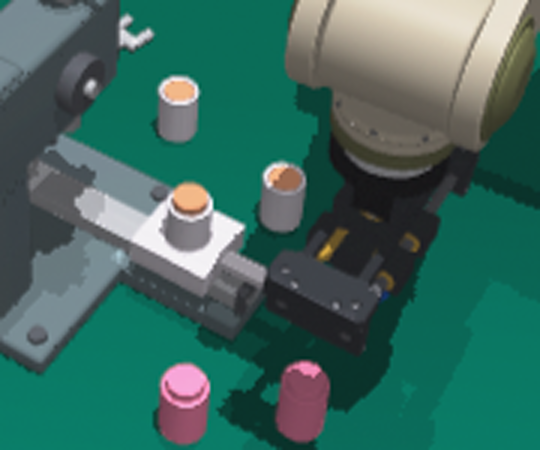

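The gripper, at crop (320,300), sits behind the plate in line with the rail and clear of the pink canisters. Pushing now.

Emit:
play_rows:
  series:
    - {"travel":[-0.006,0.003,0],"twist":0}
    - {"travel":[-0.014,0.003,0],"twist":0}
    - {"travel":[-0.02,0.003,0],"twist":0}
    - {"travel":[-0.026,0.003,0],"twist":0}
    - {"travel":[-0.033,0.003,0],"twist":0}
    - {"travel":[-0.041,0.003,0],"twist":0}
    - {"travel":[-0.05,0.003,0],"twist":0}
    - {"travel":[-0.059,0.003,0],"twist":0}
    - {"travel":[-0.068,0.003,0],"twist":0}
    - {"travel":[-0.077,0.003,0],"twist":0}
    - {"travel":[-0.086,0.003,0],"twist":0}
    - {"travel":[-0.094,0.003,0],"twist":0}

```text
t: 3.15
tool_pos: [0.5582, 0.1587, 0.0648]
tcp_rot: [0.638, 0.77, 0.0, 0.0]
wrist_force: [0.1, 1.6, 0.8]
opening: 0.005
gripper_force: 0.9
```

```bash
python3 st.py
```

```text
t 3.15 press-frame tcp [-0.0003  0.1566  0.0648] F press [0.4 1.6 0.8] open 0.005
tool axes in press [[0.0, 1.0, 0.0], [1.0, -0.0, -0.0], [-0.0, 0.0, -1.0]] q [ 0.07  0.61  1.45 -0.    1.08 -0.11]
```

Emit:
play_rows:
  series:
    - {"travel":[-0.007,0,0],"twist":0}
    - {"travel":[-0.014,0,0],"twist":0}
    - {"travel":[-0.021,0,0],"twist":0}
    - {"travel":[-0.027,0,0],"twist":0}
    - {"travel":[-0.032,0,0],"twist":0}
    - {"travel":[-0.036,0,0],"twist":0}
    - {"travel":[-0.039,0,0],"twist":0}
    - {"travel":[-0.041,0,0],"twist":0}
    - {"travel":[-0.043,0,0],"twist":0}
    - {"travel":[-0.045,0,0],"twist":0}

```text
t: 3.98
tool_pos: [0.5663, 0.1155, 0.0647]
tcp_rot: [0.638, 0.77, -0.0, -0.0]
wrist_force: [0.5, 2.2, 0.2]
opening: 0.008
gripper_force: 0.8
```

```bash
python3 st.py
```

```text
t 3.98 press-frame tcp [-0.0003  0.1126  0.0647] F press [0.9 2.1 0.2] open 0.008
tool axes in press [[-0.0, 1.0, -0.0], [1.0, 0.0, 0.0], [0.0, -0.0, -1.0]] q [-0.    0.61  1.46  0.    1.08 -0.19]
```

Emit:
play_rows:
  series:
    - {"travel":[-0.001,0,0],"twist":0}
    - {"travel":[-0.002,0,0],"twist":0}
    - {"travel":[-0.003,0,0],"twist":0}
    - {"travel":[-0.004,0,0],"twist":0}
    - {"travel":[-0.005,0,0],"twist":0}
    - {"travel":[-0.005,0,0],"twist":0}

```text
t: 4.48
tool_pos: [0.5666, 0.1136, 0.0648]
tcp_rot: [0.638, 0.77, 0.002, -0.002]
wrist_force: [-0.7, 19.0, 2.1]
opening: 0.004
gripper_force: 9.2
```

```bash
python3 st.py
```

```text
t 4.48 press-frame tcp [-0.0003  0.1107  0.0648] F press [ 2.9 18.8  2.1] open 0.004
tool axes in press [[-0.001, 1.0, 0.0], [1.0, 0.001, 0.005], [0.005, 0.0, -1.0]] q [-0.01  0.61  1.46  0.01  1.08 -0.2 ]
```

It's home: the force jumped to 19 N at y = 0.111, as predicted. Backing off and rising.

Emit:
play_rows:
  series:
    - {"travel":[0.01,0,0],"twist":0}
    - {"travel":[0.03,0,0],"twist":0}
    - {"travel":[0.045,0,-0.01],"twist":0}
    - {"travel":[0.05,0,-0.035],"twist":0}
    - {"travel":[0.05,0,-0.07],"twist":0}
    - {"travel":[0.05,0,-0.108],"twist":0}
    - {"travel":[0.05,0,-0.146],"twist":0}
    - {"travel":[0.05,0,-0.184],"twist":0}
    - {"travel":[0.05,0,-0.222],"twist":0}
    - {"travel":[0.05,0,-0.26],"twist":0}
    - {"travel":[0.05,0,-0.29],"twist":0}
    - {"travel":[0.05,0,-0.305],"twist":0}

```text
t: 5.48
tool_pos: [0.5579, 0.1596, 0.374]
tcp_rot: [0.638, 0.77, 0.002, 0.002]
wrist_force: [-0.2, -0.2, -0.4]
opening: 0.005
gripper_force: 0.0
```

```bash
python3 st.py; python3 - <<'E'
from h import *
snap('scene','s3')
cv2.imwrite('pics/s3c.png',cv2.resize(cv2.imread('pics/s3.png')[90:310,180:350],None,fx=2.7,fy=2.7,interpolation=cv2.INTER_CUBIC))
E
```

```text
t 5.48 press-frame tcp [-0.0004  0.1575  0.374 ] F press [-0.2 -0.2 -0.4] open 0.005
tool axes in press [[0.0, 1.0, 0.005], [1.0, -0.0, -0.001], [-0.001, 0.005, -1.0]] q [ 0.08  0.38  0.91 -0.    1.84 -0.11]
```

View pics/s3c.png

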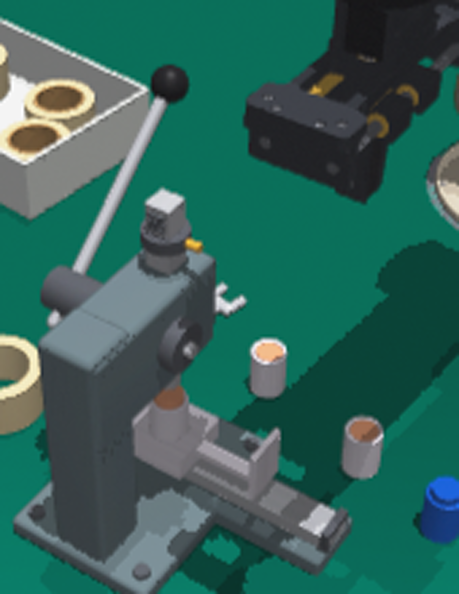

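The carriage is home with the canister under the ram at crop (172,410), and the lever is still up with its ball at (170,83). Moving over the ball.

Emit:
play_rows:
  series:
    - {"travel":[-0.01,-0.005,0],"twist":0}
    - {"travel":[-0.03,-0.015,0],"twist":0}
    - {"travel":[-0.058,-0.028,0],"twist":0}
    - {"travel":[-0.086,-0.042,0],"twist":0}
    - {"travel":[-0.114,-0.056,0],"twist":0}
    - {"travel":[-0.142,-0.07,0],"twist":0}
    - {"travel":[-0.17,-0.084,0],"twist":0}
    - {"travel":[-0.198,-0.098,0],"twist":0}
    - {"travel":[-0.218,-0.108,0],"twist":0}
    - {"travel":[-0.229,-0.113,0],"twist":0}
    - {"travel":[-0.2325,-0.115,0],"twist":0}
    - {"travel":[-0.2325,-0.115,0.005],"twist":0}

```text
t: 6.53
tool_pos: [0.488, -0.0906, 0.3643]
tcp_rot: [0.638, 0.77, -0.0, -0.0]
wrist_force: [-0.0, -1.5, 0.2]
opening: 0.006
gripper_force: 0.0
```

```bash
python3 st.py; python3 - <<'E'
from h import *
snap('scene','s4')
cv2.imwrite('pics/s4c.png',cv2.resize(cv2.imread('pics/s4.png')[60:210,160:340],None,fx=3,fy=3,interpolation=cv2.INTER_CUBIC))
E
```

```text
t 6.53 press-frame tcp [-0.1155 -0.0753  0.3643] F press [-0.3 -1.4  0.2] open 0.006
tool axes in press [[0.001, 1.0, -0.0], [1.0, -0.001, 0.0], [0.0, -0.0, -1.0]] q [-0.42  0.22  1.17 -0.    1.75 -0.61]
```

View pics/s4c.png

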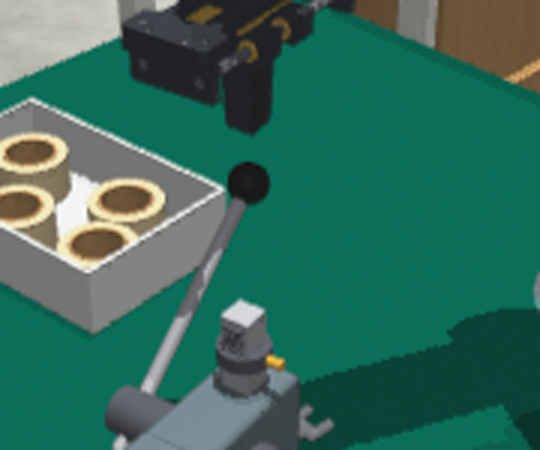

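The fingertip at crop (247,130) is straight above the ball at (248,183). Pushing down along the ball's arc.

Emit:
play_rows:
  series:
    - {"travel":[0,0.001,0.012],"twist":0}
    - {"travel":[0,0.001,0.023],"twist":0}
    - {"travel":[0,0.001,0.03],"twist":0}
    - {"travel":[0,-0.001,0.034],"twist":0}
    - {"travel":[0,-0.005,0.039],"twist":0}
    - {"travel":[0,-0.008,0.044],"twist":0}
    - {"travel":[0,-0.0125,0.051],"twist":0}
    - {"travel":[0,-0.017,0.058],"twist":0}
    - {"travel":[0,-0.021,0.065],"twist":0}
    - {"travel":[0,-0.025,0.073],"twist":0}
    - {"travel":[0,-0.028,0.08],"twist":0}
    - {"travel":[0,-0.031,0.088],"twist":0}

```text
t: 7.58
tool_pos: [0.4572, -0.0953, 0.2771]
tcp_rot: [0.638, 0.77, -0.0, 0.0]
wrist_force: [-4.6, -0.9, 6.1]
opening: 0.004
gripper_force: 3.1
```

```bash
python3 st.py
```

```text
t 7.58 press-frame tcp [-0.1467 -0.0742  0.2771] F press [-4.7  0.   6.1] open 0.004
tool axes in press [[-0.001, 1.0, -0.0], [1.0, 0.001, -0.001], [-0.001, -0.0, -1.0]] q [-0.46  0.21  1.44 -0.    1.5  -0.65]
```

Emit:
play_rows:
  series:
    - {"travel":[0,-0.0025,0.008],"twist":0}
    - {"travel":[0,-0.005,0.016],"twist":0}
    - {"travel":[0,-0.007,0.024],"twist":0}
    - {"travel":[0,-0.0085,0.032],"twist":0}
    - {"travel":[0,-0.0095,0.04],"twist":0}
    - {"travel":[0,-0.0107,0.0484],"twist":0}
    - {"travel":[0,-0.011,0.057],"twist":0}
    - {"travel":[0,-0.0113,0.065],"twist":0}
    - {"travel":[0,-0.011,0.073],"twist":0}
    - {"travel":[0,-0.0107,0.0816],"twist":0}
    - {"travel":[0,-0.0095,0.09],"twist":0}
    - {"travel":[0,-0.0085,0.098],"twist":0}

```text
t: 8.58
tool_pos: [0.449, -0.0968, 0.1786]
tcp_rot: [0.637, 0.77, -0.0, -0.0]
wrist_force: [-4.4, -0.9, 6.4]
opening: 0.007
gripper_force: 3.0
```

```bash
python3 st.py
```

```text
t 8.58 press-frame tcp [-0.155  -0.0742  0.1786] F press [-4.5 -0.   6.4] open 0.007
tool axes in press [[-0.001, 1.0, -0.001], [1.0, 0.001, -0.0], [-0.0, -0.001, -1.0]] q [-0.47  0.28  1.64 -0.    1.22 -0.66]
```

Emit:
play_rows:
  series:
    - {"travel":[0,0.001,0.006],"twist":0}
    - {"travel":[0,0.002,0.011],"twist":0}
    - {"travel":[0,0.0035,0.016],"twist":0}
    - {"travel":[0,0.0045,0.02],"twist":0}
    - {"travel":[0,0.0055,0.0235],"twist":0}
    - {"travel":[0,0.0055,0.0255],"twist":0}
    - {"travel":[0,0.0055,0.027],"twist":0}
    - {"travel":[0,0.0055,0.027],"twist":0}
    - {"travel":[0,0.0055,0.027],"twist":0}

```text
t: 9.33
tool_pos: [0.4543, -0.0959, 0.154]
tcp_rot: [0.637, 0.771, -0.001, 0.001]
wrist_force: [-12.5, 0.3, 27.7]
opening: 0.002
gripper_force: 13.9
```

```bash
python3 st.py; python3 - <<'E'
from h import *
snap('scene','s5')
cv2.imwrite('pics/s5c.png',cv2.resize(cv2.imread('pics/s5.png')[110:310,160:350],None,fx=3,fy=3,interpolation=cv2.INTER_CUBIC))
E
```

```text
t 9.33 press-frame tcp [-0.1496 -0.0742  0.154 ] F press [-12.3   2.6  27.7] open 0.002
tool axes in press [[-0.002, 1.0, -0.0], [1.0, 0.002, -0.002], [-0.002, -0.0, -1.0]] q [-0.46  0.32  1.66 -0.    1.15 -0.65]
```

View pics/s5c.png

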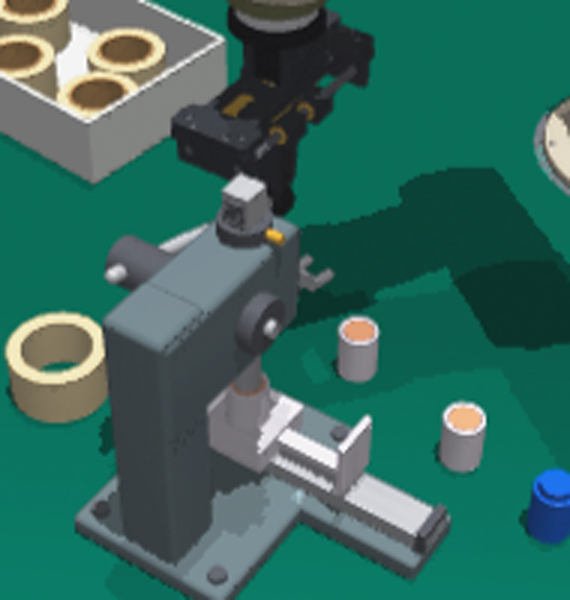

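The lever is at its stop (28 N, z = 0.154). The collar is down on the head at crop (245,225) and the ram foot is on the canister at (250,380). Returning along the arc.

Emit:
play_rows:
  series:
    - {"travel":[0,-0.002,-0.009],"twist":0}
    - {"travel":[0,-0.0035,-0.018],"twist":0}
    - {"travel":[0,-0.0055,-0.027],"twist":0}
    - {"travel":[0,-0.0068,-0.035],"twist":0}
    - {"travel":[0,-0.0077,-0.0434],"twist":0}
    - {"travel":[0,-0.0083,-0.0517],"twist":0}
    - {"travel":[0,-0.0084,-0.06],"twist":0}
    - {"travel":[0,-0.0083,-0.0683],"twist":0}
    - {"travel":[0,-0.0077,-0.0766],"twist":0}
    - {"travel":[0,-0.0068,-0.085],"twist":0}
    - {"travel":[0,-0.0055,-0.093],"twist":0}
    - {"travel":[0,-0.004,-0.101],"twist":0}

```text
t: 10.38
tool_pos: [0.4509, -0.0972, 0.2535]
tcp_rot: [0.638, 0.77, -0.0, -0.0]
wrist_force: [1.9, 0.6, 3.2]
opening: 0.004
gripper_force: 1.5
```

```bash
python3 st.py
```

```text
t 10.38 press-frame tcp [-0.1532 -0.0749  0.2535] F press [2.  0.2 3.2] open 0.004
tool axes in press [[-0.0, 1.0, -0.0], [1.0, 0.0, 0.0], [0.0, -0.0, -1.0]] q [-0.47  0.21  1.5  -0.    1.43 -0.66]
```

Emit:
play_rows:
  series:
    - {"travel":[0,0.002,-0.008],"twist":0}
    - {"travel":[0,0.0045,-0.016],"twist":0}
    - {"travel":[0,0.007,-0.024],"twist":0}
    - {"travel":[0,0.01,-0.0315],"twist":0}
    - {"travel":[0,0.013,-0.039],"twist":0}
    - {"travel":[0,0.017,-0.0465],"twist":0}
    - {"travel":[0,0.021,-0.054],"twist":0}
    - {"travel":[0,0.0255,-0.061],"twist":0}
    - {"travel":[0,0.03,-0.068],"twist":0}
    - {"travel":[0,0.034,-0.073],"twist":0}
    - {"travel":[0,0.037,-0.077],"twist":0}
    - {"travel":[0,0.04,-0.081],"twist":0}

```text
t: 11.38
tool_pos: [0.4904, -0.0897, 0.3339]
tcp_rot: [0.638, 0.77, -0.0, -0.0]
wrist_force: [-0.4, -0.1, -0.4]
opening: 0.006
gripper_force: 0.0
```

```bash
python3 st.py
```

```text
t 11.38 press-frame tcp [-0.113  -0.0748  0.3339] F press [-0.4 -0.  -0.4] open 0.006
tool axes in press [[-0.0, 1.0, -0.001], [1.0, 0.0, 0.0], [0.0, -0.001, -1.0]] q [-0.42  0.24  1.24 -0.    1.67 -0.61]
```

The finger carries no load with the lever at rest. Rising clear, slowly at first.

Emit:
play_rows:
  series:
    - {"travel":[0,0,-0.004],"twist":0}
    - {"travel":[0,0,-0.01],"twist":0}
    - {"travel":[0,0,-0.025],"twist":0}
    - {"travel":[0,0,-0.045],"twist":0}
    - {"travel":[0,-0.02,-0.06],"twist":0}
    - {"travel":[0,-0.04,-0.065],"twist":0}
    - {"travel":[0,-0.06,-0.065],"twist":0}
    - {"travel":[0,-0.07,-0.065],"twist":0}
    - {"travel":[0,-0.07,-0.065],"twist":0}
    - {"travel":[0,-0.07,-0.065],"twist":0}

```text
t: 12.22
tool_pos: [0.4214, -0.1029, 0.3988]
tcp_rot: [0.638, 0.77, 0.0, -0.0]
wrist_force: [-0.0, 0.3, -0.2]
opening: 0.004
gripper_force: 0.0
```

```bash
python3 st.py; python3 - <<'E'
from h import *
snap('scene','s6')
cv2.imwrite('pics/s6c.png',cv2.resize(cv2.imread('pics/s6.png')[90:290,170:350],None,fx=3,fy=3,interpolation=cv2.INTER_CUBIC))
E
```

```text
t 12.22 press-frame tcp [-0.1833 -0.075   0.3988] F press [ 0.   0.3 -0.2] open 0.004
tool axes in press [[0.001, 1.0, -0.0], [1.0, -0.001, 0.0], [0.0, -0.0, -1.0]] q [-0.51  0.1   1.23  0.    1.81 -0.7 ]
```

View pics/s6c.png

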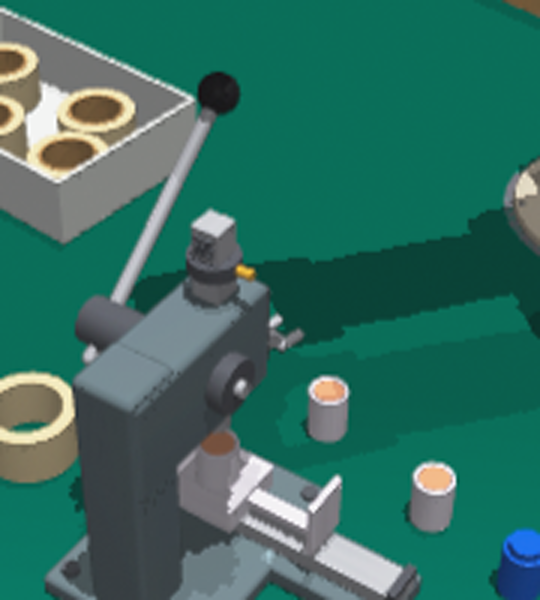

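The lever is back at rest with its ball at crop (218,92), and the cap is flush at (221,443). The carriage is in, and the robot is clear. Handing in.

```bash
python3 -c "
from workcell import robot
print(robot.hand_in())"
```

```text
the job is handed in; nothing more can be done
None
```

I handed the job in at about 12 s: the carriage is home, the cap looks flush in the last picture, the lever came back up under the finger to rest, and the arm is clear; the hand-in gave no verdict.

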